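# Seal a sample jar and tip it for a leak check

## Robot

A 6-joint arm with a two-finger parallel gripper is mounted at the origin on a cart in front of the work surface, level with it; the furniture and walls round the work are solid. World frame = base frame: x ahead of the robot, y to its left, z up, the work surface at z = 0. Lengths are in m, angles in degrees, forces in N, time in s.
With the tool pointing down it reaches from about 0.35 to 0.875 m from the base axis. Payload 4.2 kg.
Tool frame: the origin (TCP) lies where the fingers leave the gripper's body, on its centre line; the fingertips stand 73 mm ahead of it and the grasp point (between the pads) lies 54 mm ahead of it; z points along the fingers, y is the line along which they close (so a half turn about z gives the same grasp; the last joint's range is limited). The gripper opens to 85 mm and grips with 20 to 120 N. Pads are 22 mm wide; open, the fingers measure 114 mm over their backs; the gripper's body (76 mm by 85 mm) begins 54 mm behind the grasp point. The pads swing forward as they close: fully open they stand 13 mm farther back than shut.
Start: joints at [-54.912, 22.042, 0.453, 0, -68.411, -14.817], TCP at [0.217, -0.586, 0.304] pointing down, gripper open.
Joint ranges: [-179.83, 179.83], [-69.29, 118.12], [-61.27, 80.66], [-181.25, 117.63], [-171.15, -9.14], [-177.46, 177.46]. Speed limits (degrees/s): [159.86, 159.86, 180, 180, 180, 180].

## Interface

Orientations are given as [roll, pitch, yaw] about the fixed x, y, z axes, in that order (R = Rz(yaw) Ry(pitch) Rx(roll)).
In Python, from bench import env gives the robot as it stands. The module is installed in compiled form; this text tells all that it offers.
- The arm moves only by the tool arm_command, never from a script. Its arguments are lists of equal length, an entry for each row: "xyz": the shift along the tool's x, y, z in cm, a list of three; "delta_rot": the turn, a rotation vector about the tool's x, y, z in degrees, a list of three. In form: {"xyz": [[x, y, z], ...], "delta_rot": [[wx, wy, wz], ...]}. A call has 1 to 8 rows; each row shifts and turns the commanded pose from where the row before left it, along the tool's axes as they then stand; what a row does not reach is not made up. A row lasts 1/10 s, in which the tool goes at most 50 mm and 8.59 degrees, less where a joint would pass 70% of its speed; a pose out of reach is approached as far as the arm can. A call is refused whole if a number of a shift passes 5 or a number of a turn 8.59, either way. A call with a gripper value outside its range is refused whole. "jaw" is the gripper's target within -1 to 1 (shut at 1, half-way at 0, fully open at -1), set as the call begins (left out, the last holds). The fingers move at their own pace and stop on an object; "newtons" is the grip in N (left out, the last holds). Time passes only in rows, so rows that do not move let the fingers close. It gives the time, the measured TCP pose, the force, the opening and the grip force at its end, in the units of the state.
- env.read_state(): the state, without advancing time (a new reading comes with each control period).
- env.capture(name): name is "scene" or "top"; returns a dict with "image" (420x560x3 uint8, red, green, blue), "depth" (420x560 float32, m along the optical axis (not along the pixel's ray), 0 where there is no reading), "K" (3x3 intrinsics, pixels), "R" (3x3) and "t" (3): a world point X has camera coordinates R X + t. Camera axes: x right, y down, z forward; pixel columns grow to the right and rows downward; lengths in m; the calibration is good to about 2 mm. A picture is of the moment at which its call begins.
- env.finish_job(): hands the job in; it is judged then, once.
The state is a dict: "clock": time; "joints": joint angles; "joint_velocities": joint speeds; "effort": joint torques, N m; "position": TCP position; "tool_rot": TCP orientation; "ft_force": force on the tool from outside, world axes, zero at the start; "moment": the same for the moment, N m; "width": finger opening in m; "finger_force": force on a finger pad.
Only numpy, scipy, OpenCV 4.12 (cv2) and the standard library are available. Lean on these libraries where they do the work, as an engineer would, in place of code of your own. Each camera call takes 0.05 s, during which the arm holds its last target. There are 200 camera calls.

## Task

Leak-check the wide-capped sample jar: while it stands in the wooden rack, press its loose push-on cap straight down until it is fully home, then draw the jar up out of the rack and tip it over to about 60 degrees from upright, either way. Finish still holding it tipped like that in the gripper, at rest, lifted so that the whole jar is at least 15 cm above the bench and clear of the rack, with the cap still fully home. Leave the bottle in the other socket of the rack, the mixing cup and the syringe where they are.

Things in the scene. Friction and masses are not known exactly. Their poses are not given: they have to be found in the camera images.
- jar: white round sample jar, 48 mm in diameter up to 66 mm above its underside, then a shoulder (70 mm) and a 39 mm neck under the cap; about 0.18 kg. Origin: centre of its underside; z axis along the jar, to the cap. Stands upright in either socket of the rack, its lower 24 mm hidden (underside 6 mm above the bench); grip it across the 42 mm of free body.
- cap (a joint): how far the jar's grey push-on cap stands off home, in m: 0 home, 0.008 at most; begins at 0.005 to 0.008. The cap is 46 mm in diameter and 18 mm tall; with the cap home its flat top is 89 mm above the jar's underside. It slides along the jar's axis with a stiff fit (about 8 N, plus drag with speed), cannot come off, and stays where it is pushed; home is a hard stop.
- cap_top (a point): centre of the flat top of the cap, moves with the cap
- jar_mid (a point): point on the jar's axis 45 mm above its underside
- rack: plywood block, 84 x 176 mm and 30 mm high, fixed to the bench, with two round sockets 54 mm across and 24 mm deep, 92 mm apart along its y axis (at y = +0.046 and -0.046). Origin: centre of its underside, x axis across its short side, y axis along its long side, z up.
- bottle: bystander: off-white round bottle, 50 mm diameter, 115 mm tall with a narrow 25 mm screw cap, standing in the other socket of the rack. Origin: centre of its underside.
- cup: bystander: clear mixing cup, 67 mm wide, 82 mm tall, on the bench to the right of the rack. Origin: centre of its underside.
- plunger: bystander: syringe with a blue plunger, 128 mm long, lying on the bench to the left of the rack, near the front edge. Origin: under its middle, long axis y.
Things that resemble listed ones, but are neither listed nor needed, are in the scene too. What is shaped like the jar but purple or turquoise is not meant.

How it is judged (in metres and radians):
On the way, in this order (a step that is already met when the one before it is completed fails the run):
1. the cap is pressed fully home while the jar stands in the rack (value of joint cap below 0.0015 m and z of jar in the frame of rack below 0.012 m and angle between jar's own z axis and vertical below 0.15 rad), for 0.2 s.
2. the jar is drawn clear out of the rack (z of jar in the frame of rack above 0.042 m).
3. the jar is held tipped and raised (angle between jar's own z axis and vertical between 0.7 and 1.4 rad and height (world z) of jar_mid above 0.15 m and contact force between the fingers and jar above 1 N and contact force between jar and rack below 0.05 N and value of joint cap below 0.0018 m), for 0.3 s.
At the end, for the whole second after the job is handed in: The jar's axis is 40 to 80 degrees from vertical, its middle more than 15 cm above the bench, it is gripped by the fingers, at rest (under 3 cm/s) and not touching the rack; the cap is within 1.8 mm of home; the bottle, cup and syringe are within 3 cm of where they began (all of step 3 and linear speed of jar below 0.03 m/s and angular speed of jar below 0.2 rad/s and distance of each of bottle, cup, plunger from where it was at the start of the episode below 0.03 m); the arm keeps its last pose, push and grip.
It fails at once if the jar is lifted out with its cap not home (z of jar in the frame of rack above 0.03 m and value of joint cap above 0.002 m).
It fails at once if the bottle, the cup or the syringe is knocked away (distance of any of bottle, cup, plunger from where it was at the start of the episode above 0.03 m or angle between bottle's own z axis and vertical above 0.5 rad).
It also fails if it takes over 35 s, if anything falls off the work surface, if the arm or the gripper's body presses on something with over 40 N, if the wrist force passes 120 N, or if a joint passes its speed limit or range.

## Working session

There is one attempt and no reset: what is moved stays moved. The work goes in short steps, Python scripts to look and compute and a tool call to move; the robot and the scene stay as the last step left them, time stands still between calls to the robot, and variables do not carry over. Pictures are saved under pics/ and viewed, at most 10 in all, crops included, and the job is handed in when it is done.

Besides the shell and the picture viewer there is one more tool, called after "Call:" as name(argument=value, ...) on one line, values as JSON. arm_command: Moves the arm, as the interface text tells. Its arguments: {"type":"object","properties":{"xyz":{"type":"array","items":{"type":"array","items":{"type":"number"}}},"delta_rot":{"type":"array","items":{"type":"array","items":{"type":"number"}}},"jaw":{"type":"number"},"newtons":{"type":"number"}},"required":["xyz","delta_rot"]}

```bash
mkdir -p pics; cat > h.py <<'E'
import numpy as np, cv2
from bench import env
def cloud(c):
    d=c["depth"];K=c["K"];v,u=np.mgrid[:d.shape[0],:d.shape[1]]
    P=np.stack([(u-K[0,2])/K[0,0]*d,(v-K[1,2])/K[1,1]*d,d],-1)
    W=(P-c["t"])@c["R"]; W[d==0]=np.nan
    return W
E
python3 - <<'E'
from h import *
for n in("scene","top"):
    c=env.capture(n);np.savez(n+".npz",**c)
    cv2.imwrite(f"pics/{n}.png",c["image"][...,::-1]);print(n,c["K"].tolist(),(-c["R"].T@c["t"]).round(3))
print(env.read_state())
E
```

```text
scene [[437.66042652503234, 0.0, 276.0287155304293], [0.0, 437.66042652503234, 211.50620233307865], [0.0, 0.0, 1.0]] [0.109 0.64  0.496]
top [[395.7291464407781, 0.0, 276.1464815804481], [0.0, 395.7291464407781, 207.5505980306632], [0.0, 0.0, 1.0]] [ 0.373 -0.146  0.941]
{'clock': 0.1, 'joints': array([-5.49115668e+01,  2.20870076e+01,  3.84996931e-01, -2.42486873e-02,
       -6.84103805e+01, -1.48174195e+01]), 'joint_velocities': array([ 0.00337673, -0.09023032,  0.15136407,  0.0154646 ,  0.03149907,
        0.02979022]), 'effort': array([-9.03765340e-04, -3.93319881e+01,  1.88930047e+01,  4.19791371e+00,
       -2.54239079e-03,  4.18831945e-06]), 'position': array([ 0.21642878, -0.58591543,  0.30290888]), 'tool_rot': array([ 1.79885583e+02, -6.96260183e-03, -1.59737924e+02]), 'ft_force': array([ 0.1833917 ,  0.12751219, -0.32002307]), 'moment': array([ 0.0063184 , -0.02201816,  0.00111099]), 'finger_force': 0.0, 'width': 0.08544884352999364}
```

View pics/scene.png

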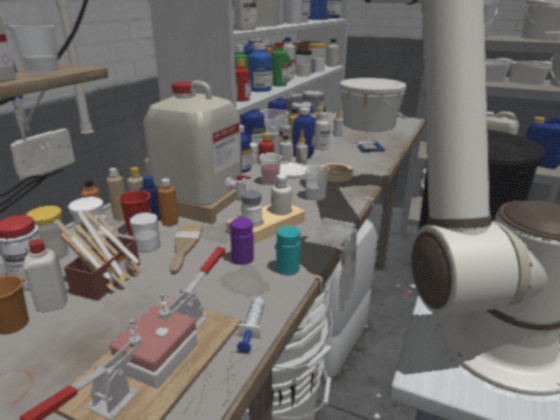

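View pics/top.png

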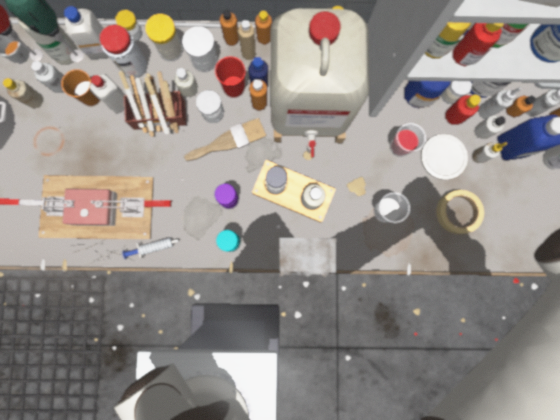

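Top view: the rack is the yellow board near (293,190). The grey-capped jar is at (276,179) and the bottle at (315,195). The purple (226,195) and turquoise (227,240) lookalikes are to the left, the canister with its tap is behind at (312,140), and the cup is at (392,208).

```bash
python3 - <<'E'
from h import *
c=dict(np.load("top.npz"));W=cloud(c)
def s(n,r0,r1,c0,c1,zl,zh):
    P=W[r0:r1,c0:c1].reshape(-1,3);P=P[(P[:,2]>zl)&(P[:,2]<zh)]
    print(n,len(P),np.median(P,0).round(4),"min",P.min(0).round(3),"max",P.max(0).round(3),"mid",((np.percentile(P,2,0)+np.percentile(P,98,0))/2).round(4));return P
s("cap",160,200,260,292,.085,.12)
s("bottlecap",175,215,300,330,.105,.14)
P=s("rack",155,225,245,340,.024,.036)
r=cv2.minAreaRect((P[:,:2]*1000).astype(np.float32));print(r)
s("tap",125,165,295,330,.03,.4)
s("canister",10,140,270,370,.05,.5)
s("purple",180,212,210,242,.05,.15)
s("teal",225,255,212,242,.05,.15)
s("cup",185,225,370,415,.03,.15)
c2=dict(np.load("scene.npz"));W=cloud(c2)
s("cap-scene",185,230,238,266,.085,.12)
i=c2["image"][170:270,210:340];cv2.imwrite("pics/crop.png",cv2.resize(i,None,fx=6,fy=6,interpolation=2)[...,::-1])
i=c["image"][110:240,190:350];cv2.imwrite("pics/crop2.png",cv2.resize(i,None,fx=4.6,fy=4.6,interpolation=2)[...,::-1])
E
```

```text
cap 364 [ 0.5414 -0.1543  0.1009] min [ 0.519 -0.178  0.086] max [ 0.566 -0.132  0.105] mid [ 0.5422 -0.1552  0.0979]
bottlecap 121 [ 0.504  -0.2383  0.1201] min [ 0.493 -0.25   0.106] max [ 0.515 -0.226  0.123] mid [ 0.5041 -0.238   0.1157]
rack 1712 [ 0.5202 -0.1972  0.0297] min [ 0.454 -0.293  0.024] max [ 0.596 -0.099  0.036] mid [ 0.5252 -0.1961  0.0295]
((524.9576416015625, -196.53659057617188), (176.07151794433594, 84.60974884033203), 67.83096313476562)
tap 536 [ 0.6484 -0.2313  0.0955] min [ 0.586 -0.275  0.046] max [ 0.651 -0.193  0.136] mid [ 0.6211 -0.2329  0.0946]
canister 11586 [ 0.6966 -0.2254  0.2712] min [ 0.631 -0.325  0.051] max [ 0.93  -0.135  0.324] mid [ 0.7296 -0.2283  0.1982]
purple 417 [ 0.5028 -0.0456  0.0882] min [ 0.482 -0.067  0.05 ] max [ 0.529 -0.021  0.093] mid [ 0.5046 -0.0449  0.0733]
teal 403 [ 0.4044 -0.0526  0.0883] min [ 0.381 -0.074  0.052] max [ 0.428 -0.027  0.093] mid [ 0.4038 -0.0511  0.0738]
cup 756 [ 0.4846 -0.4257  0.0461] min [ 0.449 -0.448  0.03 ] max [ 0.516 -0.383  0.085] mid [ 0.4818 -0.4157  0.0566]
cap-scene 396 [ 0.5233 -0.1341  0.091 ] min [ 0.48  -0.175  0.085] max [ 0.562 -0.019  0.102] mid [ 0.5204 -0.0962  0.0937]
```

View pics/crop2.png

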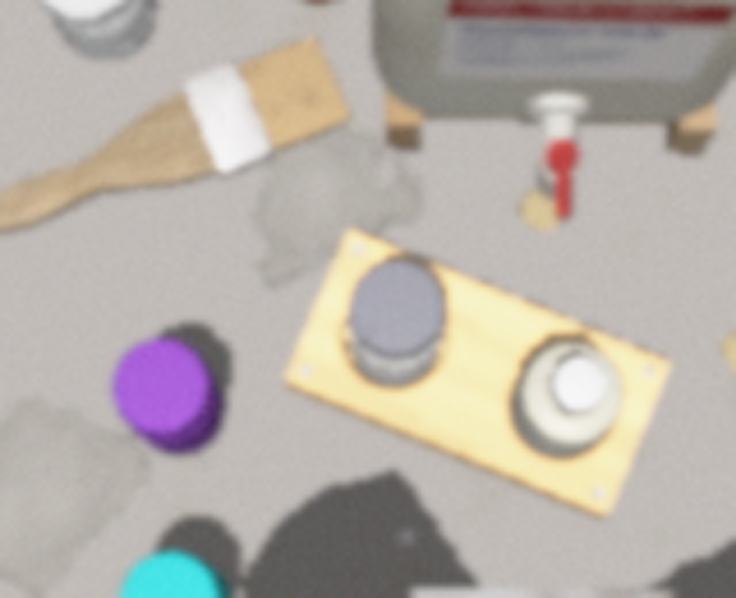

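The enlarged top view shows the grey cap at about (398,308) in the crop, in the left-rear socket, with the bottle at (570,390). Measured positions:

- Jar axis: (0.542, -0.154), which agrees with the rack-fit socket.
- Cap top: z = 0.101, so the cap stands about 6 mm off home.

Next I move above the jar with the fingers shut.

Call:
arm_command(xyz=[[-1.5, 1, 0], [-3.25, 2.1, 0], [-3.25, 2.1, 0], [-3.25, 2.1, 0], [-3.25, 2.1, 0], [-3.25, 2.1, 0], [-3.25, 2.1, 0], [-3.25, 2.1, 0]], delta_rot=[[0, 0, 0], [0, 0, 0], [0, 0, 0], [0, 0, 0], [0, 0, 0], [0, 0, 0], [0, 0, 0], [0, 0, 0]], jaw=1, newtons=60)

```text
clock: 0.9
position: [0.3903, -0.3528, 0.3038]
tool_rot: [180.0, 0.0, -159.7]
ft_force: [-0.3, -0.7, -0.9]
width: -0.0002
finger_force: 0.0
```

Call:
arm_command(xyz=[[-3.25, 2.1, 0], [-3.25, 2.1, 0], [-3.25, 2.1, 0], [-3.25, 2.1, 0], [-3.25, 2.1, 0], [-3.25, 2.1, 0], [-1.2, 0.7, 0], [0, 0, 0]], delta_rot=[[0, 0, 0], [0, 0, 0], [0, 0, 0], [0, 0, 0], [0, 0, 0], [0, 0, 0], [0, 0, 0], [0, 0, 0]])

```text
clock: 1.7
position: [0.5384, -0.1566, 0.3034]
tool_rot: [180.0, -0.0, -159.6]
ft_force: [-1.2, -0.5, 1.5]
width: -0.0
finger_force: 0.0
```

Call:
arm_command(xyz=[[0, 0, 0], [0, 0, 0], [0, 0, 0], [0, 0, 0], [0, 0, 0], [0, 0, 0], [0, 0, 0]], delta_rot=[[0, 0, -7.9], [0, 0, -7.9], [0, 0, -7.9], [0, 0, -7.9], [0, 0, -7.9], [0, 0, -7.9], [0, 0, 0]])

```text
clock: 2.4
position: [0.5367, -0.1593, 0.3039]
tool_rot: [180.0, -0.0, -112.4]
ft_force: [-0.1, -0.1, -0.1]
width: -0.0001
finger_force: 0.0
```

Call:
arm_command(xyz=[[-0.69, -0.29, 1], [0, 0, 2.5], [0, 0, 2.5], [0, 0, 2.5], [0, 0, 2], [0, 0, 0.9], [0, 0, 0]], delta_rot=[[0, 0, 0], [0, 0, 0], [0, 0, 0], [0, 0, 0], [0, 0, 0], [0, 0, 0], [0, 0, 0]])

```text
clock: 3.1
position: [0.5423, -0.1532, 0.1882]
tool_rot: [179.8, -0.1, -112.4]
ft_force: [0.5, 0.7, -0.0]
width: -0.0004
finger_force: 0.0
```

```bash
python3 - <<'E'
from h import *
a=env.capture("scene")["image"][150:260,200:340];b=env.capture("top")["image"][130:240,220:360]
cv2.imwrite("pics/near.png",np.vstack([cv2.resize(i,(380,298),interpolation=2) for i in(a,b)])[...,::-1])
E
```

```text
(no output)
```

View pics/near.png

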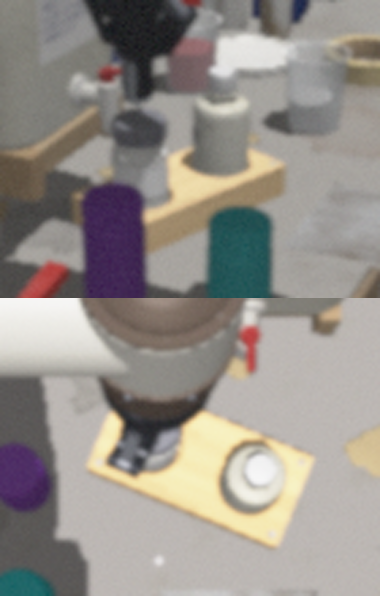

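The fingertips sit centrally over the grey cap (upper half, about (138,95) over the cap at (138,118)), about 14 mm above it. Now I press slowly.

Call:
arm_command(xyz=[[0, 0, 0.4], [0, 0, 0.4], [0, 0, 0.3], [0, 0, 0.2], [0, 0, 0.1], [0, 0, 0.1]], delta_rot=[[0, 0, 0], [0, 0, 0], [0, 0, 0], [0, 0, 0], [0, 0, 0], [0, 0, 0]])

```text
clock: 3.8
position: [0.5431, -0.1532, 0.1749]
tool_rot: [-180.0, -0.0, -112.3]
ft_force: [0.5, -0.2, -0.2]
width: 0.0002
finger_force: 0.0
```

Call:
arm_command(xyz=[[0, 0, 0.1], [0, 0, 0.1], [0, 0, 0.1], [0, 0, 0]], delta_rot=[[0, 0, 0], [0, 0, 0], [0, 0, 0], [0, 0, 0]])

```text
clock: 4.2
position: [0.5436, -0.1533, 0.1734]
tool_rot: [-179.9, -0.0, -112.3]
ft_force: [-1.7, 0.1, 6.5]
width: -0.0003
finger_force: 3.2
```

Call:
arm_command(xyz=[[0, 0, 0.15], [0, 0, 0.15], [0, 0, 0.15], [0, 0, 0]], delta_rot=[[0, 0, 0], [0, 0, 0], [0, 0, 0], [0, 0, 0]])

```text
clock: 4.6
position: [0.5436, -0.1534, 0.169]
tool_rot: [-179.9, 0.0, -112.3]
ft_force: [-2.4, -0.0, 7.5]
width: -0.0
finger_force: 3.4
```

Call:
arm_command(xyz=[[0, 0, 0.1], [0, 0, 0.1], [0, 0, 0]], delta_rot=[[0, 0, 0], [0, 0, 0], [0, 0, 0]])

```text
clock: 4.9
position: [0.5439, -0.1534, 0.1678]
tool_rot: [-179.8, 0.0, -112.3]
ft_force: [-3.0, 0.9, 10.6]
width: 0.0001
finger_force: 5.1
```

Call:
arm_command(xyz=[[0, 0, 0.1], [0, 0, 0.1], [0, 0, 0]], delta_rot=[[0, 0, 0], [0, 0, 0], [0, 0, 0]])

```text
clock: 5.2
position: [0.5449, -0.1537, 0.1679]
tool_rot: [-179.6, 0.0, -112.2]
ft_force: [-4.5, 1.9, 18.0]
width: -0.0002
finger_force: 9.1
```

The tool has stopped at z = 0.168, where home should be, and the force is rising. I'll hold briefly, then back off, raise and open.

Call:
arm_command(xyz=[[0, 0, 0.1], [0, 0, 0], [0, 0, 0], [0, 0, 0]], delta_rot=[[0, 0, 0], [0, 0, 0], [0, 0, 0], [0, 0, 0]])

```text
clock: 5.6
position: [0.5453, -0.1538, 0.1679]
tool_rot: [-179.6, 0.0, -112.2]
ft_force: [-4.1, 1.2, 22.1]
width: 0.0001
finger_force: 11.0
```

Call:
arm_command(xyz=[[0, 0, -0.5], [0, 0, -2], [0, 0, -2.5], [0, 0, -1], [0, 0, 0]], delta_rot=[[0, 0, 0], [0, 0, 0], [0, 0, 0], [0, 0, 0], [0, 0, 0]])

```text
clock: 6.1
position: [0.5437, -0.1532, 0.2237]
tool_rot: [-179.8, 0.1, -112.3]
ft_force: [0.1, -0.2, -0.7]
width: -0.0001
finger_force: 0.0
```

Call:
arm_command(xyz=[[0, 0, 0], [0, 0, 0], [0, 0, 0], [0, 0, 0], [0, 0, 0], [0, 0, 0]], delta_rot=[[0, 0, 0], [0, 0, 0], [0, 0, 0], [0, 0, 0], [0, 0, 0], [0, 0, 0]], jaw=-1)

```text
clock: 6.7
position: [0.543, -0.1532, 0.2222]
tool_rot: [180.0, -0.0, -112.3]
ft_force: [-0.4, -0.3, 0.0]
width: 0.0846
finger_force: 0.0
```

```bash
python3 - <<'E'
from h import *
c=env.capture("scene");W=cloud(c)
m=(abs(W[...,0]-.542)<.027)&(abs(W[...,1]+.154)<.027)&(W[...,2]>.075)&(W[...,2]<.12)
P=W[m];print(len(P),np.percentile(P[:,2],[50,80,95,99]).round(4),((np.percentile(P,2,0)+np.percentile(P,98,0))/2).round(4))
print(env.read_state()["position"])
t=dict(np.load("top.npz"));W=cloud(t)
r=W[...,:];i=t["image"].astype(int);m=(i[...,0]>150)&(i[...,1]<70)&(abs(W[...,1]+.23)<.03)&(W[...,0]<.66)
print("tap red",W[m].min(0),W[m].max(0))
E
```

```text
278 [0.0922 0.0946 0.0956 0.096 ] [ 0.5385 -0.1512  0.0859]
[ 0.54305248 -0.15321484  0.22228841]
tap red [ 0.61189721 -0.23136967  0.10503456] [ 0.61666768 -0.2291514   0.10628945]
```

The cap top now measures 0.095, so it is home. Next I descend around the jar.

Call:
arm_command(xyz=[[0, 0, 1.5], [0, 0, 2.5], [0, 0, 2.5], [0, 0, 2.5], [0, 0, 1], [0, 0, 0]], delta_rot=[[0, 0, 0], [0, 0, 0], [0, 0, 0], [0, 0, 0], [0, 0, 0], [0, 0, 0]])

```text
clock: 7.35
position: [0.5424, -0.1532, 0.1211]
tool_rot: [179.8, -0.1, -112.3]
ft_force: [-0.1, 0.3, 0.5]
width: 0.0854
finger_force: 0.0
```

Call:
arm_command(xyz=[[0, 0, 0.8], [0, 0, 0.7], [0, 0, 0.2], [0, 0, 0]], delta_rot=[[0, 0, 0], [0, 0, 0], [0, 0, 0], [0, 0, 0]])

```text
clock: 7.75
position: [0.543, -0.1532, 0.1054]
tool_rot: [180.0, -0.0, -112.3]
ft_force: [-0.3, 0.3, -0.5]
width: 0.0851
finger_force: 0.0
```

Call:
arm_command(xyz=[[0, 0, 0], [0, 0, 0], [0, 0, 0], [0, 0, 0], [0, 0, 0], [0, 0, 0], [0, 0, 0]], delta_rot=[[0, 0, 0], [0, 0, 0], [0, 0, 0], [0, 0, 0], [0, 0, 0], [0, 0, 0], [0, 0, 0]], jaw=1, newtons=60)

```text
clock: 8.45
position: [0.5428, -0.1532, 0.1061]
tool_rot: [180.0, -0.0, -112.3]
ft_force: [-2.7, 0.9, 4.8]
width: 0.0468
finger_force: 59.1
```

Call:
arm_command(xyz=[[0, 0, -0.4], [0, 0, -0.6], [0, 0, -0.5], [0, 0, 0]], delta_rot=[[0, 0, 0], [0, 0, 0], [0, 0, 0], [0, 0, 0]])

```text
clock: 8.85
position: [0.5429, -0.1532, 0.1209]
tool_rot: [180.0, 0.0, -112.3]
ft_force: [-1.3, 0.1, -0.4]
width: 0.0468
finger_force: 59.2
```

```bash
python3 - <<'E'
from h import *
i=env.capture("scene")["image"][160:250,210:330]
cv2.imwrite("pics/grip.png",cv2.resize(i,None,fx=6,fy=6,interpolation=2)[...,::-1])
E
```

```text
(no output)
```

View pics/grip.png

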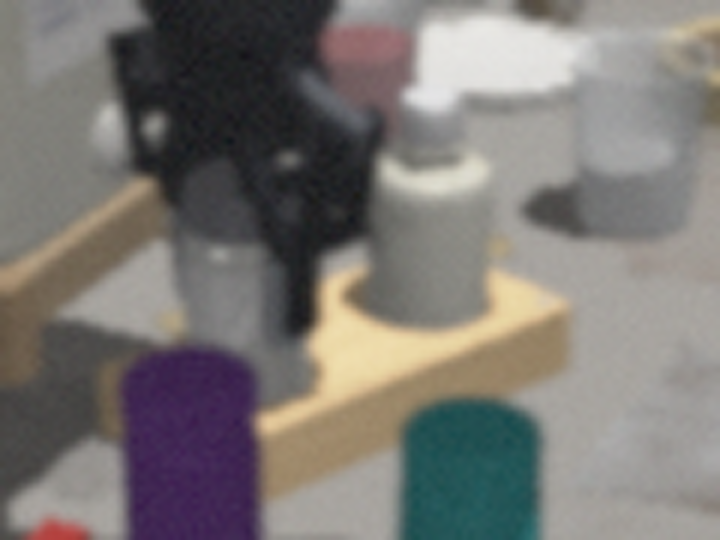

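The fingers hold the jar body below the cap ((240,290) in the crop) and the jar is partly drawn out. The bottle at (430,240) and the cup have not moved. Next I lift the jar.

Call:
arm_command(xyz=[[0, 0, -1.5], [0, 0, -3], [0, 0, -3], [0, 0, -3], [0, 0, -3], [0, 0, -3], [0, 0, -3], [0, 0, -2.5]], delta_rot=[[0, 0, 0], [0, 0, 0], [0, 0, 0], [0, 0, 0], [0, 0, 0], [0, 0, 0], [0, 0, 0], [0, 0, 0]])

```text
clock: 9.7
position: [0.5432, -0.1533, 0.3422]
tool_rot: [-179.9, 0.0, -112.3]
ft_force: [0.7, 0.1, -1.7]
width: 0.0469
finger_force: 59.3
```

Call:
arm_command(xyz=[[0, 1, 0], [0, 3, 0], [0, 3, 0], [0, 3, 0], [0, 1.5, 0], [0, 0, 0]], delta_rot=[[0, 0, 0], [0, 0, 0], [0, 0, 0], [0, 0, 0], [0, 0, 0], [0, 0, 0]])

```text
clock: 10.3
position: [0.4341, -0.109, 0.3396]
tool_rot: [179.9, 0.0, -112.3]
ft_force: [0.3, 0.3, -1.9]
width: 0.0471
finger_force: 59.4
```

```bash
python3 - <<'E'
from h import *
s=env.read_state();print(s["joints"].round(1),s["position"],s["tool_rot"])
c=env.capture("scene")["image"];cv2.imwrite("pics/up.png",c[...,::-1])
E
```

```text
[  6.8   2.9 -19.4  -0.1 -67.8 -29.1] [ 0.43413829 -0.1089998   0.33956185] [ 1.79915187e+02  1.73313898e-02 -1.12285230e+02]
```

View pics/up.png

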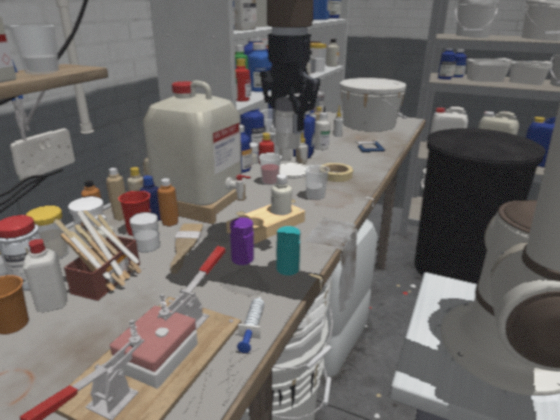

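The jar is held clear of the rack ((285,130) in the image), and the bystanders are unmoved. J5 has plenty of range for tipping inward, so I tip that way in the arm's plane.

Call:
arm_command(xyz=[[0, 0, 0], [0, 0, 0], [0, 0, 0], [0, 0, 0], [0, 0, 0], [0, 0, 0]], delta_rot=[[-2.6, 1.5, 0], [-5.2, 3, 0], [-5.2, 3, 0], [-5.2, 3, 0], [-5.2, 3, 0], [0, 0, 0]])

```text
clock: 10.95
position: [0.4386, -0.1093, 0.3377]
tool_rot: [156.0, -13.2, -109.5]
ft_force: [-0.5, 0.7, -1.4]
width: 0.0469
finger_force: 59.5
```

Call:
arm_command(xyz=[[0, 0, 0], [0, 0, 0], [0, 0, 0], [0, 0, 0], [0, 0, 0], [0, 0, 0]], delta_rot=[[-5.2, 3, 0], [-5.2, 3, 0], [-5.2, 3, 0], [-5.2, 3, 0], [-5.2, 3, 0], [0, 0, 0]])

```text
clock: 11.55
position: [0.4373, -0.1094, 0.3377]
tool_rot: [126.7, -24.8, -99.8]
ft_force: [0.6, -0.4, -2.5]
width: 0.0467
finger_force: 59.6
```

Call:
arm_command(xyz=[[0, 0, 0], [0, 0, 0], [0, 0, 0], [0, 0, 0], [0, 0, 0], [0, 0, 0]], delta_rot=[[0, 0, 0], [0, 0, 0], [0, 0, 0], [0, 0, 0], [0, 0, 0], [0, 0, 0]])

```text
clock: 12.15
position: [0.4366, -0.1095, 0.3406]
tool_rot: [126.9, -24.8, -99.8]
ft_force: [-0.3, -0.2, -1.4]
width: 0.0465
finger_force: 59.6
```

```bash
python3 - <<'E'
from h import *
from scipy.spatial.transform import Rotation as R
s=env.read_state();z=R.from_euler("xyz",s["tool_rot"],degrees=True).as_matrix()[:,2]
print(np.degrees(np.arccos(-z[2])),s["joints"].round(1),s["joint_velocities"].round(2),s["position"],s["finger_force"],"base z",(s["position"]+.1*z)[2])
c=env.capture("scene")["image"];cv2.imwrite("pics/tip.png",c[...,::-1])
E
```

```text
56.98035013343728 [   7.    25.3   -4.4    0.6 -117.2  -29.3] [-0.06  0.31 -0.06  0.01 -0.05 -0.03] [ 0.43657029 -0.10953294  0.34063824] 59.59769438719377 base z 0.2861455788633753
```

View pics/tip.png

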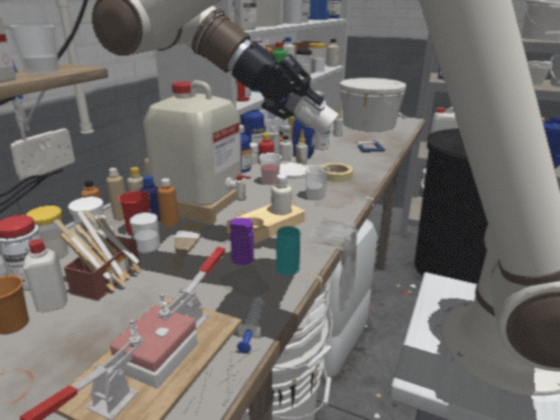

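The jar is held tipped at about 57° ((315,112) in the image), about 26 cm up and at rest. The bottle, cup and syringe are undisturbed.

```bash
python3 -c "
from bench import env
print(env.finish_job())"
```

```text
the job is handed in; nothing more can be done
None
```

I pressed the cap home in the rack, drew the jar out and handed the job in at about 12 s: it is held at about 57° from upright, its lowest point roughly 26 cm above the bench, with the bottle, cup and syringe in place. The hand-in returned no verdict, and I last measured the cap home just before lifting.

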